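# Draw a charge of milling balls from the lever feeder

## Task

Get the three porcelain milling balls out of the feeder into the tea bowl for the glaze mill. With the fingertips, push the bowl across the table (do not lift it) until it sits fully home in the feeder's round-bar cradle, under the chute; then press the lever's pad down as far as it goes, which lifts the lid, and keep it down until all three balls have rolled into the bowl. Let the lever come back up slowly under the fingers so that the sprung lid eases shut and does not slam; leave the bowl in the cradle with the balls in it, do not lift the lid by hand, and disturb nothing else.

Things in the scene. Friction and masses are not known exactly. Their poses are not given: they have to be found in the camera images.
- ball_feeder: Milling-ball feeder, fixed to the table: grey sheet-metal hopper 72 mm wide, 156 mm high, on a pedestal with a foot plate. Origin on the table under the middle of the chute's lip (lip 76 mm up); +x points to its back, away from the robot (yaw up to 0.28 rad either way), +y to its left. Hopper from x = -14 to 160 mm, foot plate from 40 to 190 mm; the lever runs along its right side (-y).
- bowl_place (a point): Where the bowl's centre belongs: 28 mm above the table, feeder x = -26 mm, y = 0. The cradle round it is an 8 mm round bar 30 mm above the table, bent to a half circle open to the feeder's -x that leaves the bowl 1 to 3 mm of play; its ends flare out to feeder x = -78 mm, y = +-69 mm.
- bowl_center (a point): Centre of the loose green glazed tea bowl, half-way up (28 mm above the table). The bowl is 84 mm wide at the rim, about 80 mm from 20 mm above the table upward, its foot 58 mm; 56 mm high, 0.14 to 0.24 kg.
- lever_pad (a point): Centre of the top of the lever's black ribbed rubber pad, 44 mm (feeder x) by 38 mm. At rest it stands at feeder x = -59 mm, y = -115 mm, 123 mm above the table. The lever's pivot, parallel to the feeder's y, is 204 mm behind the pad (feeder +x) and 43 mm lower, so the pad goes down 68 mm, nearly straight. Pressing takes 1 to 6 N; let go, it springs back up.
- lever (a joint): Turn of the lever in rad: 0 up (at rest), 0.33 pressed down as far as it goes.
- lid (a joint): Turn of the steel-framed lid with a clear pane (98 x 82 mm) on the sloping mouth of the hopper, hinged at its upper edge, in rad: 0 shut, about 0.9 with the lever fully down. A link rod ties it to the lever (it turns about 2.6 times as far); its weight and a spring shut it, and it slams if the lever is let go.
- ball_1_center (a point): Centre of a white porcelain milling ball, 25 mm in diameter, 25 g. The balls lie in the hopper on the sloping chute behind the lid, and roll out when the lid is up.
- ball_2_center (a point): Centre of the second ball, like the first.
- ball_3_center (a point): Centre of the third ball, like the first.
- jar: Bystander: glaze jar with a screw lid, 49 mm in diameter, 72 mm high; origin under its centre. To the right of the feeder.
- cone_pack: Bystander: clay pad with three pyrometric cones, 24 x 73 x 54 mm; origin under its centre. To the left of the feeder.
- cutter_ring: Bystander: steel ring cutter, 55 mm in diameter, 26 mm high; origin under its centre. In front of the feeder on the left.
- pinch_pot: Bystander: small terracotta pinch pot, 61 mm wide, 46 mm high; origin under its centre. In front of the feeder on the right.
Things that resemble listed ones, but are neither listed nor needed, are in the scene too. Leave any turquoise or yellow look-alike of the part that bears bowl_center alone.

How it is judged:
On the way, in this order (a step that is already met when the one before it is completed fails the run):
1. the bowl is home in the cradle while the lid is still shut (horizontal distance between bowl_center and bowl_place below 0.014 m and value of joint lid below 0.06 rad), for 0.2 s.
2. the lid is up, and all three balls are in the bowl, which stands in the cradle (value of joint lid above 0.65 rad and horizontal distance between bowl_center and bowl_place below 0.014 m and horizontal distance between each of ball_1_center, ball_2_center, ball_3_center and bowl_center below 0.034 m and height (world z) of each of ball_1_center, ball_2_center, ball_3_center below 0.055 m), for 0.1 s.
At the end, for the whole second after the job is handed in: The lid is shut (within 0.04 rad) and the lever up (within 0.03 rad); the bowl stands upright on the table within 14 mm of its place in the cradle, with all three balls in it (horizontal distance between bowl_center and bowl_place below 0.014 m and horizontal distance between each of ball_1_center, ball_2_center, ball_3_center and bowl_center below 0.034 m and height (world z) of each of ball_1_center, ball_2_center, ball_3_center below 0.055 m and value of joint lid below 0.04 rad and value of joint lever below 0.03 rad and angle between bowl_center's own z axis and vertical below 0.2 rad and height (world z) of bowl_center below 0.034 m); the robot touches nothing.
It fails at once if the lid slammed: it came down faster than 3 rad/s (about 0.3 m/s at its edge) (velocity of joint lid below -3 rad/s).
It fails at once if the bowl was lifted more than 10 mm or tipped (height (world z) of bowl_center above 0.038 m or angle between bowl_center's own z axis and vertical above 0.4 rad).
It fails at once if the lid was moved by hand (contact force between any of the fingers, the arm and lid above 1 N).
It fails at once if a ball was lifted out of the hopper by hand (height (world z) of any of ball_1_center, ball_2_center, ball_3_center above 0.14 m).
It fails at once if the jar, the cone pack, the cutter ring or the pinch pot was pushed more than 20 mm (distance of any of jar, cone_pack, cutter_ring, pinch_pot from where it was at the start of the episode above 0.02 m).
It also fails if it takes over 64 s, if anything falls off the work surface, if the arm or the gripper's body presses on something with over 40 N, if the wrist force passes 120 N, or if a joint passes its speed limit or range.

## Robot

A 6-joint arm with a two-finger parallel gripper is mounted at the origin on a cart in front of the work surface, level with it; the furniture and walls round the work are solid. World frame = base frame: x ahead of the robot, y to its left, z up, the work surface at z = 0. Lengths are in m, angles in rad, forces in N, time in s.
With the tool pointing down it reaches from about 0.35 to 0.975 m from the base axis. Payload 4.9 kg.
Tool frame: the origin (TCP) lies at the very end of the fingers, on their centre line; the grasp point (between the pads) lies 19 mm behind it; z points along the fingers, y is the line along which they close (so a half turn about z gives the same grasp; the last joint's range is limited). The gripper opens to 85 mm and grips with 20 to 120 N. Pads are 22 mm wide; open, the fingers measure 114 mm over their backs; the gripper's body (76 mm by 85 mm) begins 54 mm behind the grasp point. The pads swing forward as they close: fully open they stand 13 mm farther back than shut.
Start: joints at [1.067, 0.053, 1.613, -0, 1.476, -0.119], TCP at [0.235, 0.579, 0.231] pointing down, gripper open.
Joint ranges: [-3.01, 3.01], [-1.01, 2.22], [0.06, 2.58], [-1.02, 4.17], [0.09, 2.62], [-3.14, 3.14]. Speed limits (rad/s): [2.57, 2.57, 3.14, 3.14, 3.14, 3.14].

## Interface

Orientations are given as a rotation vector (axis times angle).
In Python, from station import get_obs, get_image, finish_job gives the robot as it stands. The module is installed in compiled form; this text tells all that it offers.
- The arm moves only by the tool carry_out, never from a script. Its argument "rows" is a list of rows, each a list of 7 numbers: the turn, a rotation vector about the tool's x, y, z as a fraction of full scale, then the shift along the tool's x, y, z as a fraction of full scale, then the closure, from -1 (fully open) to 1 (shut). A call has 1 to 5 rows; each row is the pose to reach, as a shift and turn from the pose commanded when the call began, along the tool's axes at that moment, turning the shorter way round; what a row does not reach only later rows make up. Full scale, the value 1, is 300 mm for a shift and pi rad for a turn. A row lasts 1/10 s, in which the tool goes at most 50 mm and 8.59 degrees, less where a joint would pass 70% of its speed; a pose out of reach is approached as far as the arm can. A call with a number of a shift or a turn outside -1 to 1 is refused whole. A call with a gripper value outside its range is refused whole. The fingers move at their own pace and stop on an object; "force" is the grip in N (left out, the last holds). Time passes only in rows, so rows that repeat a pose let the fingers close. It gives the time, the measured TCP pose, the force, the opening and the grip force at its end, in the units of the state.
- get_obs(): the state, without advancing time (a new reading comes with each control period).
- get_image(name): name is "scene" or "top" or "wrist"; returns a dict with "img" (420x560x3 uint8, blue, green, red), "mtx" (3x3 intrinsics, pixels), "R" (3x3) and "t" (3): a world point X has camera coordinates R X + t. Camera axes: x right, y down, z forward; pixel columns grow to the right and rows downward; lengths in m; the calibration is good to about 2 mm. A picture is of the moment at which its call begins. There is no depth.
- finish_job(): hands the job in; it is judged then, once.
The state is a dict: "t": time; "q": joint angles; "dq": joint speeds; "effort": joint torques, N m; "tool_pos": TCP position; "tool_rot": TCP orientation; "contact_force": force on the tool from outside, world axes, zero at the start; "wrist_torque": the same for the moment, N m; "opening": finger opening in m; "grip_force": force on a finger pad.
Only numpy, scipy, OpenCV 4.12 (cv2) and the standard library are available. Lean on these libraries where they do the work, as an engineer would, in place of code of your own. Each camera call takes 0.05 s, during which the arm holds its last target. There are 200 camera calls.

## Working session

There is one attempt and no reset: what is moved stays moved. The work goes in short steps, Python scripts to look and compute and a tool call to move; the robot and the scene stay as the last step left them, time stands still between calls to the robot, and variables do not carry over. Pictures are saved under pics/ and viewed, at most 10 in all, crops included, and the job is handed in when it is done.

Besides the shell and the picture viewer there is one more tool, called after "Request:" as name(argument=value, ...) on one line, values as JSON. carry_out: Moves the arm, as the interface text tells. Shift numbers are shares of 300 mm and turn numbers shares of pi rad, none past 1 either way. Its arguments: {"type":"object","properties":{"rows":{"type":"array"},"force":{"type":"number"}},"required":["rows"]}

```bash
mkdir -p pics
cat > h.py <<'E'
import numpy as np, cv2
from station import get_obs, get_image, finish_job
def snap(n,tag):
    d=get_image(n); cv2.imwrite(f'pics/{tag}.png',d['img']); np.savez(f'{tag}.npz',**d); return d
def ray(d,u,v):
    R=np.array(d['R']);t=np.array(d['t']);c=-R.T@t
    w=R.T@np.linalg.solve(np.array(d['mtx']),[u,v,1.]); return c,w/np.linalg.norm(w)
def onz(d,u,v,z):
    c,w=ray(d,u,v); return c+w*(z-c[2])/w[2]
def proj(d,X):
    p=np.array(d['mtx'])@(np.array(d['R'])@np.array(X,float)+np.array(d['t'])); return p[:2]/p[2]
E
python3 - <<'E'
from h import *
s=snap('scene','s0');t=snap('top','t0')
for d in(s,t): print(ray(d,280,210))
o=get_obs();print(o['t'],o['tool_pos'],o['tool_rot'])
E
```

```text
(array([ 0.21508305, -0.67187695,  0.54704925]), array([ 0.3840949 ,  0.79674179, -0.46655507]))
(array([0.47694057, 0.02869927, 1.07233738]), array([ 0.080351  ,  0.00869549, -0.9967287 ]))
0.1 [0.23436695 0.57878895 0.23018608] [-6.00669573e-01 -3.08308171e+00  2.78371086e-03]
```

View pics/s0.png

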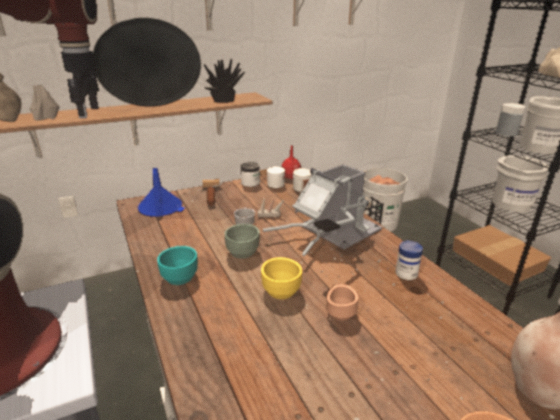

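View pics/t0.png

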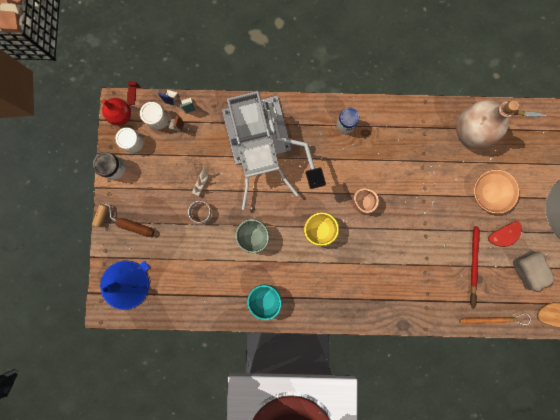

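Three bowls are candidates. In the top view they are grey-green at (252,237), yellow at (321,230) and turquoise at (264,302). The grey-green glazed one fits, since the other two are the named look-alikes. The black pad is at (316,178), the feeder at about (258,130), the cutter ring at (200,212) and the pinch pot at (367,200). I'll confirm with one enlarged crop and measure.

Run:
```python
from h import *
t=dict(np.load('t0.npz'));s=dict(np.load('s0.npz'))
im=t['img'];cv2.imwrite('pics/c0.png',cv2.resize(im[85:265,180:400],None,fx=3.3,fy=3.3,interpolation=cv2.INTER_CUBIC))
hsv=cv2.cvtColor(im,cv2.COLOR_BGR2HSV)
print(hsv[237,252],hsv[228,240],hsv[178,316])
def blobs(m,box,name,z):
    x0,y0,x1,y1=box;k=np.zeros_like(m);k[y0:y1,x0:x1]=m[y0:y1,x0:x1]
    cs=cv2.findContours(k,cv2.RETR_EXTERNAL,cv2.CHAIN_APPROX_NONE)[0];c=max(cs,key=cv2.contourArea)
    r=cv2.minAreaRect(c);e=cv2.minEnclosingCircle(c);print(name,r,e,onz(t,*r[0],z).round(4))
    print('  corners',[onz(t,*p,z)[:2].round(4).tolist() for p in cv2.boxPoints(r)])
black=(im.max(2)<45).astype(np.uint8)
blobs(black,(300,160,332,192),'pad',.123)
g=((hsv[...,0]>35)&(hsv[...,0]<100)&(hsv[...,1]>20)).astype(np.uint8)
blobs(g,(230,212,275,260),'bowl',.056)
```

```text
[ 44  41 144] [46 40 70] [ 0 10 25]
pad ((315.3302307128906, 177.90567016601562), (17.307430267333984, 14.972298622131348), 74.05460357666016) ((315.5, 178.0), 10.404426574707031) [ 0.6288 -0.0416  0.123 ]
  corners [[0.6427, -0.0195], [0.653, -0.0522], [0.6149, -0.0636], [0.6047, -0.0311]]
bowl ((252.0, 236.0), (32.0, 32.0), 90.0) ((251.86170959472656, 235.86170959472656), 16.834575653076172) [0.4944 0.1033 0.056 ]
  corners [[0.532, 0.1432], [0.5339, 0.0659], [0.4571, 0.0638], [0.4552, 0.1405]]
```

View pics/c0.png

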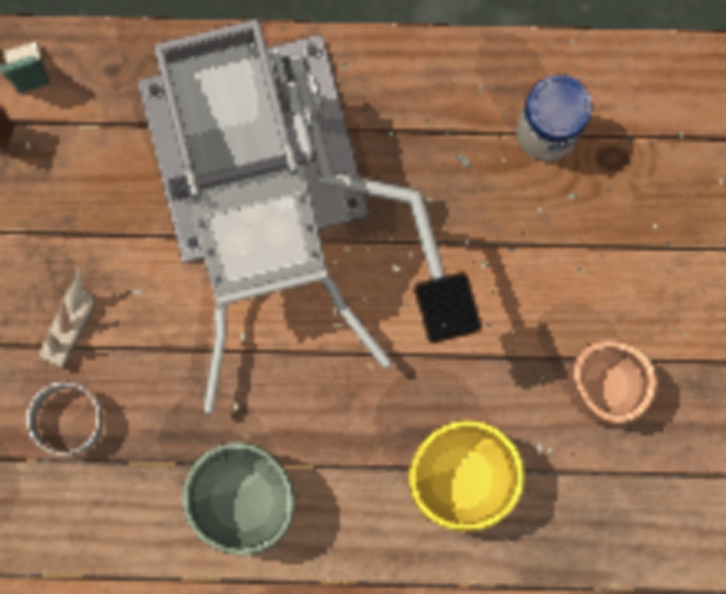

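The crop confirms the grey-green bowl at full-image pixel (252,236). The cradle tips are at (243,209) and (297,195), and the foot plate corners are visible. Next I compute the feeder pose from the pad, tips and foot plate.

Run:
```python
from h import *
t=dict(np.load('t0.npz'))
P=lambda u,v,z: onz(t,180+(u+.5)/3.3-.5,85+(v+.5)/3.3-.5,z)[:2]
L=P(208,408,.03);Rr=P(386,362,.03)
foot=[P(142,82,.006),P(320,38,.006),P(366,213,.006),P(185,262,.006)]
print('tips',L,Rr,np.linalg.norm(L-Rr)); print('foot',foot)
pad=np.array([.6288,-.0416])
# fit: feeder pts -> world (rigid)
A=np.array([[-.078,.069],[-.078,-.069],[-.059,-.115],[.115,0]]);B=np.array([L,Rr,pad,np.mean(foot,0)])
a=A-A.mean(0);b=B-B.mean(0);th=np.arctan2((a[:,0]*b[:,1]-a[:,1]*b[:,0]).sum(),(a*b).sum())
M=np.array([[np.cos(th),-np.sin(th)],[np.sin(th),np.cos(th)]]);o=B.mean(0)-M@A.mean(0)
print('yaw',th,'o',o,'res mm',((A@M.T+o-B)*1e3).round(1).tolist())
f=lambda x,y:M@[x,y]+o
bp=f(-.026,0);bw=np.array([.4944,.1033]);print('place',bp,'lip',f(0,0),'bowl in feeder',M.T@(bw-o),'d',bp-bw)
for n,(u,v,z) in dict(ring=(64,420,.026),pot=(616,383,.046),yellow=(466,475,.056),jar=(557,105,.072),cone=(68,320,.03)).items():
    print(n,P(u,v,z).round(3),'feeder',(M.T@(P(u,v,z)-o)).round(3))
from scipy.spatial.transform import Rotation as Ro
ob=get_obs();print(Ro.from_rotvec(ob['tool_rot']).as_matrix().round(3),ob['tool_pos'],ob['opening'],ob['q'])
```

```text
tips [0.56292134 0.13054582] [ 0.60111007 -0.00260721] 0.13852114752780703
foot [array([0.82097164, 0.19353055]), array([0.8601663 , 0.05441693]), array([0.72058856, 0.01483642]), array([0.67831127, 0.15462073])]
yaw 0.23349807043174306 o [0.65837955 0.0814268 ] res mm [[3.6, -0.0], [-2.6, -1.1], [-1.2, -2.5], [0.2, 3.7]]
place [0.63308512 0.07541087] lip [0.65837955 0.0814268 ] bowl in feeder [-0.15446857  0.05922155] d [ 0.13868512 -0.02788913]
ring [0.551 0.239] feeder [-0.068  0.178]
pot [ 0.588 -0.173] feeder [-0.128 -0.231]
yellow [ 0.516 -0.062] feeder [-0.171 -0.107]
jar [ 0.79  -0.123] feeder [ 0.081 -0.23 ]
cone [0.627 0.239] feeder [0.006 0.16 ]
[[-0.927  0.375 -0.001]
 [ 0.375  0.927 -0.002]
 [ 0.    -0.002 -1.   ]] [0.23436695 0.57878895 0.23018608] 0.08556336705364735 [ 1.06695484e+00  5.32981997e-02  1.61414885e+00 -2.81112136e-05
  1.47599864e+00 -1.19004321e-01]
```

```bash
cat >> h.py <<'E'
from scipy.spatial.transform import Rotation as Ro
YAW=.275; O=np.array([.656,.085]); M=np.array([[np.cos(YAW),-np.sin(YAW)],[np.sin(YAW),np.cos(YAW)]])
def F(x,y): return M@[x,y]+O
def pose(p,yaw,tilt):
    f=np.array([np.cos(yaw),np.sin(yaw),0]);k=np.array([0,0,1.])
    y=np.cross(k,f);z=np.sin(tilt)*f-np.cos(tilt)*k
    return np.array(p,float),np.c_[np.cross(y,z),y,z]
def rel(targets,base=None):
    o=get_obs()
    p0,R0=base or (np.array(o['tool_pos']),Ro.from_rotvec(o['tool_rot']).as_matrix())
    print('t',round(o['t'],2),'at',np.round(o['tool_pos'],4),'F',np.round(o['contact_force'],1),'open',round(o['opening'],4))
    for p,R in targets:
        print([*np.round(Ro.from_matrix(R0.T@R).as_rotvec()/np.pi,4),*np.round(R0.T@(p-p0)/.3,4)])
E
python3 - <<'E'
from h import *
t=dict(np.load('t0.npz'));print('teal',onz(t,264,302,.056))
print(F(-.026,0))
rel([pose([.432,.123,.19],-.3,.17),pose([.432,.123,.07],-.3,.17)])
E
```

```text
teal [0.33906461 0.06990727 0.056     ]
[0.63097694 0.07793978]
t 0.1 at [0.2344 0.5788 0.2302] F [ 0.1  0.1 -0.7] open 0.0856
[np.float64(-0.0029), np.float64(-0.0542), np.float64(-0.0269), np.float64(-1.181), np.float64(-1.1606), np.float64(0.1359)]
[np.float64(-0.0029), np.float64(-0.0542), np.float64(-0.0269), np.float64(-1.181), np.float64(-1.1599), np.float64(0.5359)]
```

Request:
carry_out(rows=[[-0.003,-0.054,-0.027,-0.12,-0.12,0.02,0.06],[-0.003,-0.054,-0.027,-0.24,-0.24,0.04,0.06],[-0.003,-0.054,-0.027,-0.36,-0.36,0.06,0.06],[-0.003,-0.054,-0.027,-0.48,-0.48,0.06,0.06],[-0.003,-0.054,-0.027,-0.6,-0.59,0.06,0.06]])

```text
t: 0.6
tool_pos: [0.3332, 0.3489, 0.2123]
tool_rot: [0.442, 2.941, -0.036]
contact_force: [0.4, 0.5, 0.2]
opening: 0.0402
grip_force: 0.0
```

Run:
```python
from h import *
rel([pose([.432,.123,.15],-.3,.17)])
```

```text
t 0.6 at [0.3332 0.3489 0.2123] F [0.4 0.5 0.2] open 0.0402
[np.float64(0.0004), np.float64(-0.0002), np.float64(0.0005), np.float64(-0.4936), np.float64(-0.6232), np.float64(0.2943)]
```

Request:
carry_out(rows=[[0,0,0,-0.1,-0.12,0.02,0.06],[0,0,0,-0.2,-0.25,0.06,0.06],[0,0,0,-0.3,-0.38,0.12,0.06],[0,0,0,-0.4,-0.5,0.2,0.06],[0,0,0,-0.48,-0.6,0.28,0.06]])

```text
t: 1.1
tool_pos: [0.43, 0.1319, 0.1551]
tool_rot: [0.444, 2.937, -0.033]
contact_force: [1.6, 0.4, -0.2]
opening: 0.0399
grip_force: 0.0
```

Run:
```python
from h import *
rel([pose([.432,.123,.06],-.3,.17),pose([.432,.123,.018],-.3,.17)])
```

```text
t 1.1 at [0.43   0.1319 0.1551] F [ 1.6  0.4 -0.2] open 0.0399
[np.float64(0.0011), np.float64(0.0007), np.float64(-0.0001), np.float64(0.0395), np.float64(-0.0274), np.float64(0.3147)]
[np.float64(0.0011), np.float64(0.0007), np.float64(-0.0001), np.float64(0.0635), np.float64(-0.0278), np.float64(0.4526)]
```

Request:
carry_out(rows=[[0,0,0,0.03,-0.02,0.1,0.06],[0,0,0,0.05,-0.02,0.22,0.06],[0,0,0,0.07,-0.02,0.34,0.06],[0,0,0,0.08,-0.02,0.44,0.06],[0,0,0,0.08,-0.02,0.44,0.06]])

```text
t: 1.6
tool_pos: [0.4216, 0.1276, 0.0155]
tool_rot: [0.446, 2.95, -0.04]
contact_force: [-1.1, -0.2, -0.2]
opening: 0.0402
grip_force: 0.0
```

Run:
```python
from h import *
r=.0456
def tg(b,y,extra=0): b=np.array(b);return pose([*(b-(r+extra)*np.array([np.cos(y),np.sin(y)])),.018],y,.17)
b0=np.array([.4944,.1033])
snap('scene','s1')
cv2.imwrite('pics/s1c.png',cv2.resize(cv2.imread('pics/s1.png')[140:340,140:400],None,fx=3,fy=3))
rel([tg(b0,-.3,.005),tg([.52,.09],-.3),tg([.5613,.0707],-.2)])
```

```text
t 1.65 at [0.4239 0.1281 0.0183] F [ 0.1 -0.6  0.7] open 0.0402
[np.float64(-0.0002), np.float64(-0.0018), np.float64(0.0001), np.float64(-0.0791), np.float64(-0.0096), np.float64(0.0143)]
[np.float64(-0.0002), np.float64(-0.0018), np.float64(0.0001), np.float64(-0.1889), np.float64(-0.0268), np.float64(0.0325)]
[np.float64(-0.0055), np.float64(-0.0018), np.float64(-0.0313), np.float64(-0.3381), np.float64(-0.0628), np.float64(0.0573)]
```

View pics/s1c.png

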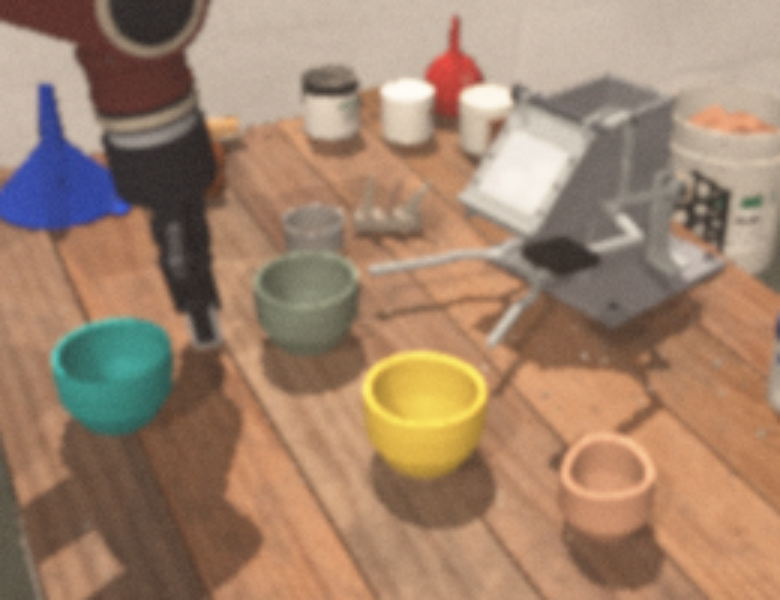

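The crop shows the fingertips at (205,335), standing behind the green bowl at (305,300) and clear of the teal one. I start the push.

Request:
carry_out(rows=[[0,0,0,-0.04,-0.005,0.007,0.06],[0,0,0,-0.08,-0.01,0.014,0.06],[0,0,0,-0.115,-0.016,0.02,0.06],[0,0,0,-0.15,-0.022,0.026,0.06],[0,0,0,-0.19,-0.027,0.033,0.06]])

```text
t: 2.15
tool_pos: [0.4804, 0.1033, 0.0212]
tool_rot: [0.444, 2.939, -0.034]
contact_force: [-1.3, 0.1, 1.2]
opening: 0.0403
grip_force: 0.8
```

```bash
cat >> h.py <<'E'
def bowl(tag):
    d=snap('top',tag);hsv=cv2.cvtColor(d['img'],cv2.COLOR_BGR2HSV)
    m=((hsv[...,0]>35)&(hsv[...,0]<80)&(hsv[...,1]>20)&(hsv[...,1]<90)).astype(np.uint8);k=np.zeros_like(m);k[140:265,225:300]=m[140:265,225:300]
    cs=cv2.findContours(k,cv2.RETR_EXTERNAL,cv2.CHAIN_APPROX_NONE)[0];c=max(cs,key=cv2.contourArea)
    r=cv2.boundingRect(c);(u,v),rr=cv2.minEnclosingCircle(c);w=onz(d,u,v,.056)[:2]
    print('bowl px',u,v,rr,r,'world',w.round(4),'feeder',(M.T@(w-O)).round(4))
    return w
R_=.0456
def tg(b,y,extra=0,z=.018): b=np.array(b);return pose([*(b-(R_+extra)*np.array([np.cos(y),np.sin(y)])),z],y,.17)
E
python3 - <<'E'
from h import *
w=bowl('t2')
rel([tg([.5405,.080],-.25),tg([.5613,.0707],-.2)])
E
```

```text
bowl px 258.1369934082031 224.59457397460938 16.758787155151367 (242, 209, 33, 32) world [0.5222 0.0894] feeder [-0.1275  0.0406]
t 2.2 at [0.4822 0.1027 0.0217] F [-0.5 -0.6  1.1] open 0.0403
[np.float64(-0.0019), np.float64(0.0009), np.float64(-0.0159), np.float64(-0.0533), np.float64(-0.0224), np.float64(0.0216)]
[np.float64(-0.0046), np.float64(0.001), np.float64(-0.0316), np.float64(-0.1282), np.float64(-0.0391), np.float64(0.0346)]
```

Request:
carry_out(rows=[[-0.001,0,-0.007,-0.03,-0.01,0.011,0.06],[-0.002,0,-0.015,-0.06,-0.022,0.022,0.06],[-0.003,0,-0.021,-0.09,-0.028,0.027,0.06],[-0.004,0,-0.027,-0.115,-0.034,0.031,0.06],[-0.005,0,-0.032,-0.139,-0.039,0.036,0.06]])

```text
t: 2.7
tool_pos: [0.5172, 0.0796, 0.017]
tool_rot: [0.293, 2.958, -0.024]
contact_force: [-1.9, 0.9, 2.0]
opening: 0.0399
grip_force: 1.6
```

```bash
sed -i 's/^R_=.*/R_=.0422/' h.py
python3 - <<'E'
from h import *
w=bowl('t3');p=F(-.026,0)
rel([tg(w+(p-w)*k,-.2+.475*k) for k in(.25,.5,.75,1)])
E
```

```text
bowl px 267.0 209.0 16.643415451049805 (251, 193, 33, 31) world [0.5605 0.0691] feeder [-0.0962  0.0106]
t 2.75 at [0.5183 0.0792 0.0173] F [-0.4  0.2  0.5] open 0.0405
[np.float64(-0.0061), np.float64(0.0004), np.float64(-0.0364), np.float64(-0.0605), np.float64(-0.0028), np.float64(0.0083)]
[np.float64(-0.0125), np.float64(0.0004), np.float64(-0.0737), np.float64(-0.1187), np.float64(-0.0005), np.float64(0.0183)]
[np.float64(-0.0189), np.float64(0.0004), np.float64(-0.1109), np.float64(-0.1788), np.float64(0.0022), np.float64(0.0287)]
[np.float64(-0.0253), np.float64(0.0005), np.float64(-0.1482), np.float64(-0.2407), np.float64(0.0056), np.float64(0.0394)]
```

Request:
carry_out(rows=[[-0.004,0,-0.022,-0.036,-0.002,0.005,0.06],[-0.008,0,-0.045,-0.072,-0.002,0.011,0.06],[-0.012,0,-0.068,-0.108,-0.001,0.017,0.06],[-0.016,0,-0.09,-0.144,0.001,0.023,0.06],[-0.019,0,-0.111,-0.179,0.002,0.029,0.06]])

```text
t: 3.25
tool_pos: [0.5703, 0.0695, 0.017]
tool_rot: [-0.235, 2.963, 0.02]
contact_force: [-0.6, 0.3, -0.4]
opening: 0.0402
grip_force: 0.7
```

Run:
```python
from h import *
w=bowl('t4');p=F(-.026,0)
rel([tg(p,.275),tg(F(-.02,0),.275)])
```

```text
bowl px 265.5 188.0 16.620868682861328 (249, 172, 34, 26) world [0.6117 0.0742] feeder [-0.0456  0.0016]
t 3.3 at [0.5721 0.069  0.0178] F [ 0.  -0.6  1.5] open 0.0401
[np.float64(-0.0064), np.float64(0.0006), np.float64(-0.0362), np.float64(-0.0579), np.float64(-0.0181), np.float64(0.0092)]
[np.float64(-0.0064), np.float64(0.0006), np.float64(-0.0362), np.float64(-0.0775), np.float64(-0.0158), np.float64(0.0126)]
```

Request:
carry_out(rows=[[-0.002,0,-0.012,-0.02,-0.006,0.003,0.06],[-0.004,0,-0.024,-0.04,-0.012,0.006,0.06],[-0.006,0,-0.036,-0.058,-0.018,0.009,0.06],[-0.006,0,-0.036,-0.065,-0.017,0.01,0.06],[-0.006,0,-0.036,-0.068,-0.017,0.011,0.06]])

```text
t: 3.8
tool_pos: [0.5905, 0.0678, 0.0171]
tool_rot: [-0.4, 2.948, 0.033]
contact_force: [-5.1, -2.3, 2.5]
opening: 0.0404
grip_force: 2.5
```

Run:
```python
from h import *
o=get_obs();y=.275;b=np.array(o['tool_pos'][:2])+R_*np.array([np.cos(y),np.sin(y)]);print('bowl est',M.T@(b-O))
bowl('t5')
rel([tg(F(-.02,0),.275)])
```

```text
bowl est [-0.02555454  0.00120748]
bowl px 264.57574462890625 179.0 16.696090698242188 (248, 170, 34, 16) world [0.6337 0.0771] feeder [-0.0236 -0.0016]
t 3.85 at [0.5904 0.0678 0.0171] F [-4.3 -2.8  2.1] open 0.0404
[np.float64(-0.0003), np.float64(-0.0007), np.float64(-0.0016), np.float64(-0.0188), np.float64(-0.0041), np.float64(0.0003)]
```

Force rises to 5 N with the bowl at feeder x of about -25 mm, so it should be against the bar. One more nudge will confirm it.

Request:
carry_out(rows=[[0,0,0,-0.01,-0.002,0,0.06],[0,0,0,-0.015,-0.003,0,0.06],[0,0,0,-0.015,-0.003,0,0.06]])

```text
t: 4.15
tool_pos: [0.591, 0.0678, 0.0167]
tool_rot: [-0.403, 2.958, 0.034]
contact_force: [-18.5, -5.7, 11.5]
opening: 0.0403
grip_force: 9.7
```

Run:
```python
from h import *
o=get_obs();y=.275;b=np.array(o['tool_pos'][:2])+R_*np.array([np.cos(y),np.sin(y)]);print('bowl est',M.T@(b-O))
bowl('t6')
f=np.array([np.cos(y),np.sin(y),0])
p=np.array(o['tool_pos']);R=pose([0,0,0],y,.17)[1]
rel([(p-.04*f,R),(p-.12*f+[0,0,.03],R),(p-.12*f+[0,0,.15],R)])
```

```text
bowl est [-0.0249923   0.00105966]
bowl px 264.56060791015625 178.5 16.628496170043945 (248, 170, 34, 14) world [0.6349 0.0772] feeder [-0.0224 -0.0018]
t 4.2 at [0.591  0.0678 0.0167] F [-18.1  -6.6  10.4] open 0.04
[np.float64(0.0003), np.float64(-0.0038), np.float64(-0.0013), np.float64(0.1316), np.float64(-0.0006), np.float64(-0.0211)]
[np.float64(0.0003), np.float64(-0.0038), np.float64(-0.0013), np.float64(0.3791), np.float64(-0.0015), np.float64(-0.1619)]
[np.float64(0.0003), np.float64(-0.0038), np.float64(-0.0013), np.float64(0.3161), np.float64(-0.0009), np.float64(-0.5569)]
```

The bowl hit a hard stop at feeder x of about -25 mm, so it is home. I retreat straight back, then up.

Request:
carry_out(rows=[[0,-0.003,-0.001,0.06,0,-0.01,0.06],[0,-0.003,-0.001,0.14,0,-0.023,0.06],[0,-0.003,-0.001,0.24,0,-0.08,0.4],[0,-0.003,-0.001,0.3,0,-0.22,0.8],[0,-0.003,-0.001,0.3,0,-0.38,1]])

```text
t: 4.7
tool_pos: [0.4877, 0.0397, 0.113]
tool_rot: [-0.403, 2.942, 0.038]
contact_force: [1.8, 0.3, 0.1]
opening: 0.0002
grip_force: 0.0
```

Run:
```python
from h import *
bowl('t7');s=snap('scene','s7')
# recheck pad height/position in scene view vs. top
im=s['img'];m=(im.max(2)<50).astype(np.uint8);k=np.zeros_like(m);k[205:245,300:345]=m[205:245,300:345]
cs=cv2.findContours(k,cv2.RETR_EXTERNAL,cv2.CHAIN_APPROX_NONE)[0];c=max(cs,key=cv2.contourArea)
print(cv2.contourArea(c),cv2.minAreaRect(c),'expect',proj(s,[.6288,-.0416,.123]))
rel([pose([.6288,-.0416,.18],.275,0),pose([.6288,-.0416,.135],.275,0)])
```

```text
bowl px 264.5 179.5 16.86722755432129 (248, 170, 34, 27) world [0.6325 0.0772] feeder [-0.0247 -0.0011]
1.5 ((334.2884826660156, 226.44235229492188), (2.1572773456573486, 5.099019527435303), 78.69007110595703) expect [327.79043826 223.16278629]
t 4.8 at [0.496  0.0391 0.1238] F [ 1.3 -0.4  1. ] open -0.0001
[np.float64(-0.002), np.float64(0.0619), np.float64(-0.0006), np.float64(-0.3831), np.float64(-0.3792), np.float64(-0.1131)]
[np.float64(-0.002), np.float64(0.0619), np.float64(-0.0006), np.float64(-0.3541), np.float64(-0.3783), np.float64(0.034)]
```

Request:
carry_out(rows=[[0,0.02,0,-0.04,-0.04,-0.12,1],[0,0.04,0,-0.14,-0.14,-0.15,1],[-0.001,0.062,0,-0.24,-0.24,-0.14,1],[-0.002,0.062,0,-0.34,-0.34,-0.12,1],[-0.002,0.062,0,-0.383,-0.379,-0.113,1]])

```text
t: 5.3
tool_pos: [0.6288, -0.0426, 0.1694]
tool_rot: [0.425, -3.099, -0.004]
contact_force: [0.5, 0.7, -0.2]
opening: 0.0
grip_force: 0.0
```

Run:
```python
from h import *
rel([pose([.627,-.0416,.13],.275,0)])
```

```text
t 5.3 at [ 0.6288 -0.0426  0.1694] F [ 0.5  0.7 -0.2] open 0.0
[np.float64(0.0014), np.float64(-0.0041), np.float64(-0.0008), np.float64(0.0032), np.float64(0.0043), np.float64(0.1315)]
```

Request:
carry_out(rows=[[0,-0.002,0,0.003,0.004,0.05,1],[0,-0.002,0,0.003,0.004,0.09,1],[0,-0.002,0,0.003,0.004,0.12,1],[0,-0.002,0,0.003,0.004,0.145,1],[0,-0.002,0,0.003,0.004,0.17,1]])

```text
t: 5.8
tool_pos: [0.6232, -0.0398, 0.1183]
tool_rot: [0.429, -3.103, -0.007]
contact_force: [-0.5, 0.2, 2.6]
opening: 0.0001
grip_force: 1.0
```

Run:
```python
from h import *
im=snap('scene','s8')['img'];cv2.imwrite('pics/s8c.png',cv2.resize(im[130:290,200:420],None,fx=3.5,fy=3.5))
rel([pose([.627,-.0416,.053],.275,0)])
```

```text
t 5.85 at [ 0.6227 -0.0397  0.117 ] F [-0.1 -0.3 -0.6] open -0.0002
[np.float64(0.0019), np.float64(-0.0032), np.float64(-0.0002), np.float64(-0.0142), np.float64(-0.0111), np.float64(0.2131)]
```

View pics/s8c.png

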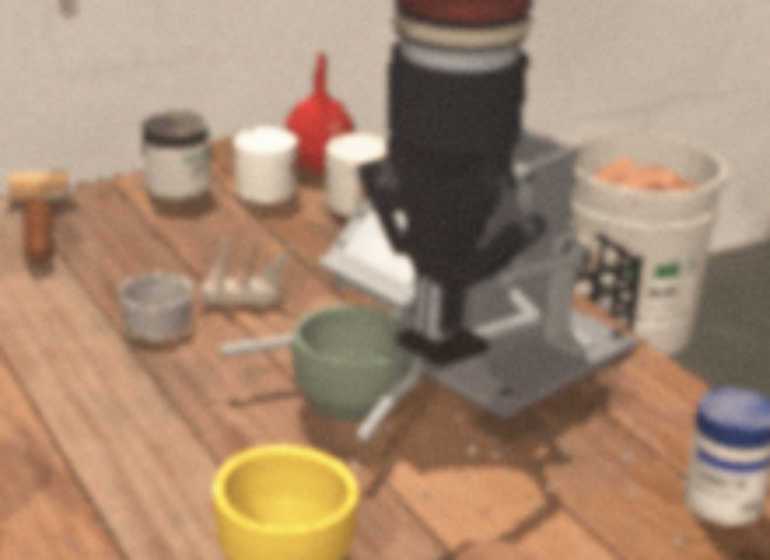

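The fingertips rest on the pad at crop (440,345) and the bowl sits in the cradle at (350,360). I press down.

Request:
carry_out(rows=[[0,-0.002,0,0,0,0.04,1],[0,-0.002,0,0,0,0.08,1],[0,-0.002,0,0,0,0.12,1],[0,-0.002,0,0,0,0.16,1],[0,-0.002,0,0,0,0.195,1]])

```text
t: 6.35
tool_pos: [0.624, -0.0401, 0.0597]
tool_rot: [0.429, -3.112, -0.007]
contact_force: [1.6, -0.5, 7.2]
opening: -0.0003
grip_force: 2.9
```

Request:
carry_out(rows=[[0,0,0,0,0,0.01,1],[0,0,0,0,0,0.02,1],[0,0,0,0,0,0.025,1],[0,0,0,0,0,0.025,1],[0,0,0,0,0,0.025,1]])

```text
t: 6.85
tool_pos: [0.6241, -0.0399, 0.055]
tool_rot: [0.429, -3.111, -0.007]
contact_force: [-4.1, -0.4, 12.7]
opening: 0.0002
grip_force: 7.0
```

Request:
carry_out(rows=[[0,0,0,0,0,0.005,1],[0,0,0,0,0,0.005,1],[0,0,0,0,0,0.005,1],[0,0,0,0,0,0.005,1],[0,0,0,0,0,0.005,1]])

```text
t: 7.35
tool_pos: [0.6242, -0.04, 0.0548]
tool_rot: [0.43, -3.11, -0.007]
contact_force: [-7.5, -0.4, 19.4]
opening: 0.0002
grip_force: 10.2
```

Run:
```python
from h import *
a=snap('scene','s9')['img'][130:290,200:420];b=snap('top','t9')['img'][90:250,200:360]
r=lambda i:cv2.resize(i,None,fx=400/i.shape[1],fy=400/i.shape[1],interpolation=cv2.INTER_CUBIC)
A,B=r(a),r(b);A=cv2.copyMakeBorder(A,0,B.shape[0]-A.shape[0],0,0,cv2.BORDER_CONSTANT)
cv2.imwrite('pics/c9.png',np.hstack([A,B]));rel([])
```

```text
t 7.45 at [ 0.6242 -0.0399  0.0548] F [-8.4 -0.7 20.1] open 0.0002
```

View pics/c9.png

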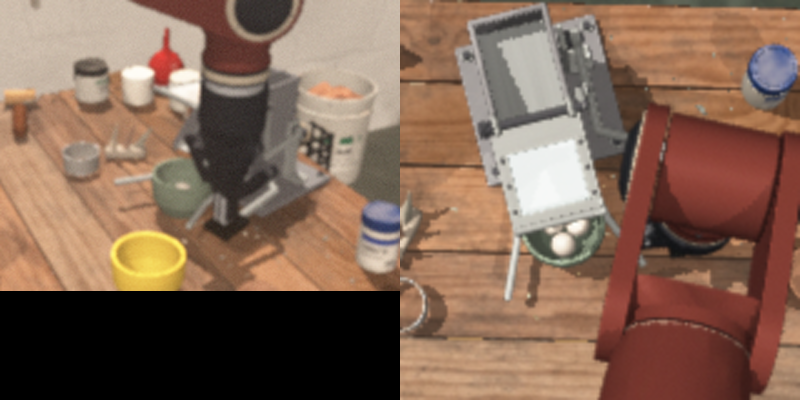

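All three balls are in the bowl, at about (563,243), (578,228) and (553,228) in the right panel, with the lid up and the lever at its stop. I release slowly at 6 mm per row.

Request:
carry_out(rows=[[0,0,0,0,0,0,1],[0,0,0,0,0,0,1],[0,0,0,0,0,-0.01,1],[0,0,0,0,0,-0.025,1],[0,0,0,0,0,-0.04,1]])

```text
t: 7.95
tool_pos: [0.6231, -0.0401, 0.0633]
tool_rot: [0.429, -3.109, -0.008]
contact_force: [-0.6, -2.2, 3.9]
opening: 0.0
grip_force: 1.7
```

Request:
carry_out(rows=[[0,0,0,0,0,-0.02,1],[0,0,0,0,0,-0.04,1],[0,0,0,0,0,-0.06,1],[0,0,0,0,0,-0.08,1],[0,0,0,0,0,-0.1,1]])

```text
t: 8.45
tool_pos: [0.6229, -0.0398, 0.0932]
tool_rot: [0.429, -3.109, -0.009]
contact_force: [0.4, 0.2, 2.0]
opening: -0.0002
grip_force: 0.8
```

Request:
carry_out(rows=[[0,0,0,0,0,-0.02,1],[0,0,0,0,0,-0.04,1],[0,0,0,0,0,-0.055,1],[0,0,0,0,0,-0.07,1],[0,0,0,0,0,-0.085,1]])

```text
t: 8.95
tool_pos: [0.623, -0.04, 0.1187]
tool_rot: [0.429, -3.108, -0.009]
contact_force: [0.6, -0.4, 0.5]
opening: -0.0001
grip_force: 0.5
```

Request:
carry_out(rows=[[0,0,0,0,0,-0.01,1],[0,0,0,0,0,-0.02,1],[0,0,0,0,0,-0.03,1],[0,0,0,0,0,-0.04,1],[0,0,0,0,0,-0.05,1]])

```text
t: 9.45
tool_pos: [0.6228, -0.0402, 0.1332]
tool_rot: [0.429, -3.108, -0.009]
contact_force: [-0.7, 0.1, 0.5]
opening: 0.0002
grip_force: 0.0
```

Clear of the pad. I raise the arm and back away so I can check the result.

Request:
carry_out(rows=[[0,0,0,0,0,-0.1,1],[0,0,0,0.05,0,-0.22,1],[0,0,0,0.18,0,-0.3,1],[0,0,0,0.34,0,-0.35,1],[0,0,0,0.5,0,-0.35,1]])

```text
t: 9.95
tool_pos: [0.4792, -0.082, 0.2422]
tool_rot: [-0.431, 3.111, 0.004]
contact_force: [-0.8, -0.6, 1.0]
opening: 0.0001
grip_force: 0.0
```

Request:
carry_out(rows=[[0,0,0,0,0,0,1],[0,0,0,0,0,0,1],[0,0,0,0,0,0,1]])

```text
t: 10.25
tool_pos: [0.4799, -0.0814, 0.2392]
tool_rot: [0.429, -3.109, -0.008]
contact_force: [-1.5, 0.3, 0.4]
opening: -0.0002
grip_force: 0.0
```

Run:
```python
from h import *
bowl('t10')
a=snap('scene','s10')['img'][130:290,200:420];b=cv2.imread('pics/t10.png')[90:250,200:360]
r=lambda i:cv2.resize(i,None,fx=400/i.shape[1],fy=400/i.shape[1],interpolation=cv2.INTER_CUBIC)
A,B=r(a),r(b);A=cv2.copyMakeBorder(A,0,B.shape[0]-A.shape[0],0,0,cv2.BORDER_CONSTANT)
cv2.imwrite('pics/c10.png',np.hstack([A,B]));rel([])
```

```text
bowl px 264.5 179.5 16.86722755432129 (248, 170, 34, 27) world [0.6325 0.0772] feeder [-0.0247 -0.0011]
t 10.35 at [ 0.4802 -0.0812  0.239 ] F [ 0.7 -0.6 -0.1] open 0.0004
```

View pics/c10.png

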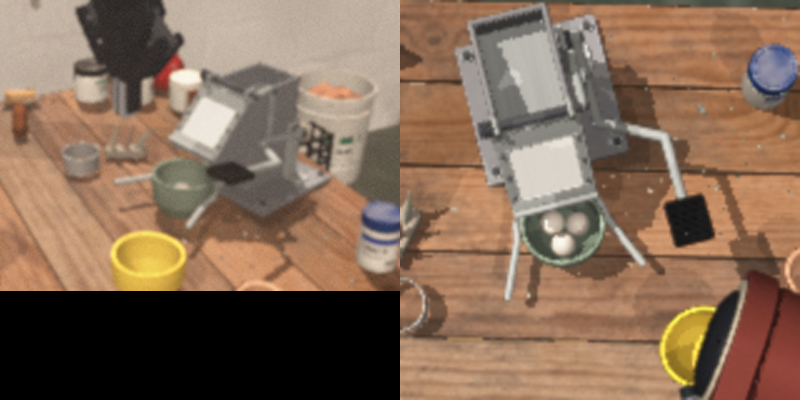

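The lid is shut, the lever is back up, and the three balls sit in the bowl at about (563,232) in the right panel. The bystanders have not moved.

```bash
python3 -c "
from station import finish_job
print(finish_job())"
```

```text
the job is handed in; nothing more can be done
None
```

I handed the job in at about 10 s: all three balls are in the bowl, the bowl is home in the cradle, the lever is up, and the lid was eased shut; the hand-in returned no verdict.

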